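# Pour the clay pebbles into the cabinet drawer

### The job

Put the drainage pebbles away: pull the cabinet's drawer open, take the steel jug by its handle and pour all seven clay pebbles into the drawer. Then stand the empty jug upright on the table again, push the drawer fully shut with the pebbles in it, and leave everything else on the table where it is.

Things in the scene. Friction and masses are not known exactly. Their poses are not given: they have to be found in the camera images.
- jug_handle (a point): middle of the upright grip bar of the jug's loop handle: steel, 12 mm radially, 10 mm wide (jug's y), 56 mm tall, jug heights 17 to 73 mm, about 27 mm clear of the wall; axes as the jug's. Flat arms in the same plane join its ends to the jug. The jug rises 52 mm above the bar: a gripper pointing straight down meets the rim, one leaning outward 25 to 55 degrees does not.
- jug: plain round steel jug, open on top, 125 mm high, 80 mm across the foot, 96 mm across the rim, wall 4 mm, floor 5 mm, 0.18 to 0.29 kg empty; origin at the centre of its underside. Grip bar 76 mm from the axis on its -x side, 45 mm up; pours over its +x side, pebbles roll out at about 90 to 110 degrees of tilt. Starts on the table left or right of the drawer.
- cabinet: compact plastic cabinet, 240 deep (x) x 240 wide (y) x 150 mm high, fixed to the table; origin at the centre of its underside, its front faces its own -x. The drawer is the top part of its front; the lower front with a small black lever latch stays shut.
- cabinet_drawer0 (a joint): opening of the drawer in m: 0 shut, grows as the drawer slides out along the cabinet's -x, stops at about 0.165; starts shut or up to 12 mm ajar; friction about 1 N, stays where left.
- cabinet_drawer0_handle (a point): middle of the drawer's steel bar handle: a level round bar 11 mm thick, 120 mm long along the cabinet's y, its axis 35 mm in front of the drawer front and 38 mm below the cabinet's top; moves with the drawer. Can be pinched from above.
- drawer_bay (a point): point on the drawer's inner floor, moves with it, axes as the cabinet's: middle of the part that shows when fully out. Inside reaches 77 mm before it and 118 mm behind it (x), 99 mm either side (y); side walls rise 55 mm above it, front panel 65 mm. Fully out, 150 (x) by 198 mm (y) is open from above; the cabinet covers the rest.
- pebble0: fired clay drainage pebble, terracotta ball 22 mm across, 11 g, one of seven alike; origin at its centre. All seven start in the jug.
- pebble1: fired clay drainage pebble, terracotta ball 22 mm across, 11 g, one of seven alike; origin at its centre. All seven start in the jug.
- pebble2: fired clay drainage pebble, terracotta ball 22 mm across, 11 g, one of seven alike; origin at its centre. All seven start in the jug.
- pebble3: fired clay drainage pebble, terracotta ball 22 mm across, 11 g, one of seven alike; origin at its centre. All seven start in the jug.
- pebble4: fired clay drainage pebble, terracotta ball 22 mm across, 11 g, one of seven alike; origin at its centre. All seven start in the jug.
- pebble5: fired clay drainage pebble, terracotta ball 22 mm across, 11 g, one of seven alike; origin at its centre. All seven start in the jug.
- pebble6: fired clay drainage pebble, terracotta ball 22 mm across, 11 g, one of seven alike; origin at its centre. All seven start in the jug.
- clay_pot: small empty terracotta plant pot, 90 mm across the rim, 80 mm high; origin at the centre of its underside. Bystander.
- planter: square white ceramic planter, 150 mm square, 140 mm high, with a small plant rising to about 215 mm; origin at the centre of its underside. Bystander.
- mister: stainless steel plant mister, 68 mm across, 167 mm high with its black spray head; origin at the centre of its underside. Bystander.
- tray_lid: clear acrylic seed tray lid lying open side down, 240 x 150 mm, 45 mm high plus an 8 mm knob; origin at the centre of its underside, its x axis along the 240 mm side. Bystander.
- scoop: orange plastic scoop lying flat: open box 100 x 70 x 35 mm whose middle is 40 mm along +x of the origin, handle reaching 129 mm along -x of it; origin on the table under it. Bystander.
- seed_tin: round steel tin 56 mm across, 60 mm high; origin at the centre of its underside. Bystander.
Not all that is in view belongs to the job. Leave any green or yellow look-alike of the jug alone.

How it is judged:
By the outcome, as a careful person would: the job done as asked, in the order asked, and still so for the second after the job is handed in, with the robot touching nothing.
It also fails if it takes over 72 s, if anything falls off the work surface, if the arm or the gripper's body presses on something with over 40 N, if the wrist force passes 120 N, or if a joint passes its speed limit or range.

### The arm

A 6-joint arm with a two-finger parallel gripper is mounted at the origin on the work surface. World frame = base frame: x ahead of the robot, y to its left, z up, the work surface at z = 0. Lengths are in mm, angles in rad, forces in N, time in s.
With the tool pointing down it reaches from about 400 to 925 mm from the base axis. Payload 12.5 kg.
Tool frame: the origin (TCP) lies midway between the tips of the shut fingers; the grasp point (between the pads) lies 19 mm behind it; z points along the fingers, y is the line along which they close (so a half turn about z gives the same grasp; the last joint's range is limited). The gripper opens to 95 mm and grips with 3 to 60 N. Pads are 20 mm wide; open, the fingers measure 119 mm over their backs; the gripper's body (75 mm by 180 mm) begins 59 mm behind the grasp point.
Start: joints at [1.061, 0.491, 1.559, -0, 1.092, -0.106], TCP at [245.558, 574.759, 214.661] pointing down, gripper open.
Joint ranges: [-3.1, 3.1], [-0.84, 2.19], [0.05, 2.79], [-1.13, 4.28], [0.06, 2.93], [-2.69, 2.69]. Speed limits (rad/s): [2.22, 2.22, 2.79, 3.14, 3.14, 3.14].

### API

Orientations are given as [roll, pitch, yaw] about the fixed x, y, z axes, in that order (R = Rz(yaw) Ry(pitch) Rx(roll)).
In Python, from cell import env gives the robot as it stands.
- The arm moves only by the shell command python3 -m inch 'ROWS'. ROWS is JSON, a list of rows, each a list of 7 numbers: the turn, a rotation vector about the tool's x, y, z in rad, then the shift along the tool's x, y, z in cm, then the closure, from -1 (fully open) to 1 (shut). A call has 1 to 20 rows; each row shifts and turns the commanded pose from where the row before left it, along the tool's axes as they then stand; what a row does not reach is not made up. A row lasts 1/8 s, in which the tool goes at most 62.5 mm and 10.7 degrees, less where a joint would pass 70% of its speed; a pose out of reach is approached as far as the arm can. A call with a gripper value outside its range is refused whole. The fingers move at their own pace and stop on an object; the grip force is fixed at half the most. Time passes only in rows, so rows that do not move let the fingers close. It gives the time, the measured TCP pose, the force, the opening and the grip force at its end, in the units of the state.
- env.state(): the state, without advancing time (a new reading comes with each control period).
- env.read_camera(name): name is "scene" or "top" or "wrist"; returns a dict with "img" (480x640x3 uint8, red, green, blue), "depth" (480x640 float32, mm along the optical axis (not along the pixel's ray), 0 where there is no reading), "fx", "fy", "cx", "cy" (pixels), "position" and "orientation" of the camera in the world. Camera axes: x right, y down, z forward; pixel columns grow to the right and rows downward; lengths in mm; the calibration is good to about 2 mm. The wrist camera is an equidistant fisheye: a pixel r from the principal point sees the ray r / f radians off the axis. A picture is of the moment at which its call begins.
- env.job_done(): hands the job in; it is judged then, once.
Trained networks look in a picture, given as the dict that the camera call returned (one of the last four; its "shot" number tells which), for a name from the list of things; names that differ only in an ending like _2 or _b are one class to them, and where a whole thing is asked for, a point or a joint stands for the part that bears it (a point fixed in the world has none). Each returns a list of dicts, best first, with "score" (0 to 1); they miss things now and then, are a little off and sometimes report something else, mostly with a low value. They report only what shows in the picture. A call takes as long as a camera call. They do not tell look-alikes from the thing itself.
- env.find_in(picture, target): "centre" ([x, y, z] in mm, in the coordinates of the camera as it stood for that picture, good to about 4 mm: the middle of the surface that is visible of it).
- env.trace(picture, target): "mask" (480x640 bool, what is visible of it).
The state is a dict: "t": time; "joints": joint angles; "qvel": joint speeds; "tau": joint torques, N m; "eef_pos": TCP position; "tcp_rot": TCP orientation; "ft_force": force on the tool from outside, world axes, zero at the start; "moment": the same for the moment, N m; "opening": opening from 0.0 (shut) to 1.0 (fully open); "grip_force": force on a finger pad.
Only numpy, scipy, OpenCV 4.12 (cv2) and the standard library are available. Lean on these libraries where they do the work, as an engineer would, in place of code of your own. Each camera call takes 0.05 s, during which the arm holds its last target. There are 200 camera calls.

## Working session

There is one attempt and no reset: what is moved stays moved. The work goes in short steps, Python scripts to look and compute and a shell command to move; the robot and the scene stay as the last step left them, time stands still between calls to the robot, and variables do not carry over. Pictures are saved under pics/ and viewed, at most 10 in all, crops included, and the job is handed in when it is done.

```bash
ls; mkdir -p pics
cat > h.py <<'E'
import numpy as np, cv2
from cell import env
from scipy.spatial.transform import Rotation as R
def cam(n,save=None):
    p=env.read_camera(n)
    if save: cv2.imwrite('pics/'+save,p['img'][:,:,::-1])
    return p
def Rc(p):
    o=np.array(p['orientation'])
    return o if o.shape==(3,3) else R.from_euler('xyz',o).as_matrix()
def w(p,c): return Rc(p)@np.array(c)+np.array(p['position'])
def cloud(p):
    v,u=np.mgrid[:480,:640]; d=p['depth']
    c=np.stack([(u-p['cx'])/p['fx']*d,(v-p['cy'])/p['fy']*d,d],-1)
    return c@Rc(p).T+np.array(p['position'])
def px(p,x):
    c=Rc(p).T@(np.array(x)-p['position']); return c[0]/c[2]*p['fx']+p['cx'],c[1]/c[2]*p['fy']+p['cy']
E
python3 - <<'E'
from h import *
np.set_printoptions(precision=1,suppress=True)
for n in('top','scene'):
    p=cam(n,n+'0.png'); print(n,p['position'],p['orientation'],p['fx'])
    for t in ['jug_handle','jug','cabinet','cabinet_drawer0_handle','clay_pot','planter','mister','tray_lid','scoop','seed_tin']:
        for d in env.find_in(p,t)[:3]:
            x=w(p,d['centre']); print(t,round(d['score'],2),x,np.array(px(p,x)))
print(env.state())
E
```

```text
pics
top [ 379.1  -25.4 1333.3] [-3.   0.  -1.6] 476.8077650122719
jug_handle 0.93 [ 826.  -263.4   67.3] [397.7 146.3]
jug_handle 0.8 [ 291.1 -275.5   45.3] [411.3 343. ]
jug_handle 0.74 [341.1 104.1  27. ] [268.2 327.3]
jug 0.95 [ 822.4 -260.4   70.5] [396.9 147.2]
jug 0.68 [342.5 105.   25.6] [268.  326.8]
jug 0.66 [ 292.8 -273.    47.5] [410.5 342.5]
cabinet 0.71 [728.5  -7.8 147.3] [305.5 174.5]
cabinet_drawer0_handle 0.57 [628.9 -22.5 125.8] [312.3 214. ]
clay_pot 0.69 [471.  355.9  49.5] [173.2 280.9]
clay_pot 0.69 [ 650.7 -315.7   58.5] [419.6 208.5]
clay_pot 0.27 [627.3 -23.5 129.3] [312.7 214.3]
planter 0.94 [699.1 370.1 116.9] [161.9 192.3]
planter 0.66 [625.9 -26.4 129.8] [313.8 214.8]
mister 0.89 [ 664.3 -403.5  115.3] [457.5 197.9]
tray_lid 0.82 [ 464.8 -596.8   44.4] [526.4 274.3]
scoop 0.73 [582.8 556.   10.9] [106.7 243.7]
seed_tin 0.59 [ 648.2 -316.3   59.9] [420.  209.3]
scene [1363.5  -76.  1347.1] [-2.6 -0.   1.6] 463.2804092121486
jug_handle 0.87 [ 485.4 -375.5   77.9] [219.2 223.6]
jug_handle 0.8 [ 307.1 -266.5   79.2] [255.3 181.6]
jug_handle 0.8 [ 789.1 -255.
[... 282 characters left out ...]
 [451.7 352.1  57.5] [434.5 217.7]
planter 0.6 [734.7 367.  123.4] [459.  282.5]
mister 0.72 [ 696.1 -410.2  110.1] [198.7 275.3]
tray_lid 0.94 [ 482.6 -601.    44.5] [153.7 228.9]
scoop 0.84 [577.4 560.6  20. ] [499.6 254.4]
seed_tin 0.84 [ 671.7 -319.    62.5] [232.1 275.3]
seed_tin 0.36 [788.3  -8.1 152.1] [334.  295.8]
{'t': 1.1, 'joints': array([ 1.1,  0.5,  1.6,  0. ,  1.1, -0.1]), 'qvel': array([ 0.,  0.,  0.,  0., -0., -0.]), 'tau': array([ -0. , -61.2, -25.8,   0.1,   0. ,  -0. ]), 'eef_pos': array([245.6, 574.8, 214.7]), 'tcp_rot': array([ 3.1, -0. ,  2.7]), 'ft_force': array([ 0.8, -0.5, -0.1]), 'moment': array([-0. ,  0. ,  0.1]), 'grip_force': 0.0, 'opening': 0.9994447743487344}
```

View pics/top0.png

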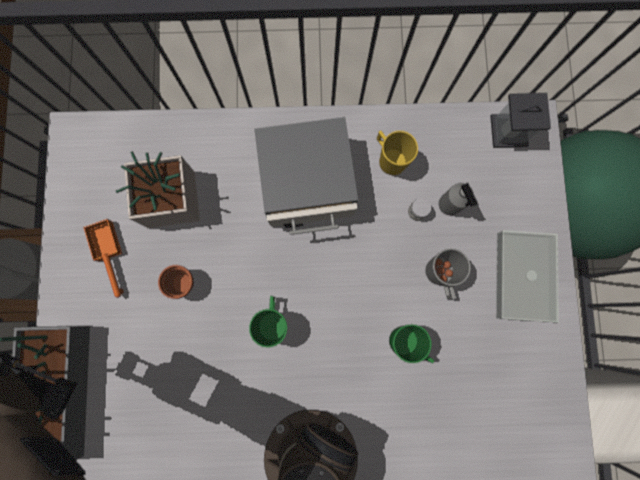

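View pics/scene0.png

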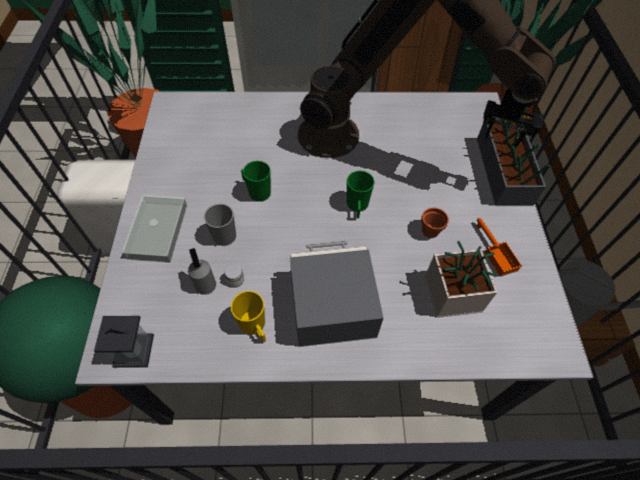

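The top view shows four jug-like things: green ones at (268,327) and (411,343), a yellow one at (398,150), and a grey steel one holding terracotta balls at (452,267). The steel one fits the description. Its handle points down the image at (450,290). The cabinet is at (305,170), with its bar handle at (313,226).

```bash
cat > m.py <<'E'
from h import *
np.set_printoptions(precision=2,suppress=True)
p=cam('top'); P=cloud(p)
c=cv2.resize(p['img'][215:315,400:500,::-1],(400,400),interpolation=cv2.INTER_CUBIC)
d=cv2.resize(p['img'][195:255,265:365,::-1],(400,240),interpolation=cv2.INTER_CUBIC)
cv2.imwrite('pics/crop1.png',np.vstack([c,d]))
# jug
X=P[215:315,420:500].reshape(-1,3); s=X[(X[:,2]>118)&(X[:,2]<135)]
r=cv2.minEnclosingCircle(s[:,:2].astype(np.float32)); print('rim',len(s),r,np.median(s[:,2]))
c0=np.array(r[0]); rr=np.linalg.norm(X[:,:2]-c0,axis=1)
for lo,hi in((56,95),(66,95)):
    g=X[(rr>lo)&(rr<hi)&(X[:,2]>20)&(X[:,2]<100)]
    print('handle',len(g),g.mean(0),g.min(0),g.max(0),np.rad2deg(np.arctan2(*(g[:,:2].mean(0)-c0)[::-1])))
# cabinet top
X=P[100:230,240:370].reshape(-1,3); s=X[(X[:,2]>142)&(X[:,2]<158)]
print('cab',len(s),cv2.minAreaRect(s[:,:2].astype(np.float32)),np.median(s[:,2]))
X=P[210:245,270:360].reshape(-1,3);b=X[(X[:,2]>95)&(X[:,2]<130)]
b=b[b[:,0]<610]
print('bar',len(b),b.mean(0),b.min(0),b.max(0),cv2.minAreaRect(b[:,:2].astype(np.float32)))
E
python3 m.py; python3 -c "
from cell import env;print(env.state()['tcp_rot'])"
```

```text
rim 227 ((484.841064453125, -373.09649658203125), 48.44343566894531) 123.89427239162933
handle 80 [ 417.33 -384.86   53.84] [ 405.65 -392.36   21.79] [ 429.26 -378.8    77.66] -170.11223231254746
handle 48 [ 412.28 -385.16   56.58] [ 405.65 -392.36   21.79] [ 420.6  -381.25   77.66] -170.5594204694734
cab 7869 ((749.35986328125, -8.445480346679688), (245.54042053222656, 240.7107391357422), 6.097737789154053) 149.36758953424624
bar 237 [592.9  -22.85 115.51] [580.39 -88.42 103.47] [609.63  39.05 122.79] ((600.6671752929688, -23.886978149414062), (28.788774490356445, 128.2850799560547), 5.725074768066406)
[3.14150663e+00 6.95238586e-06 2.73775559e+00]
```

View pics/crop1.png

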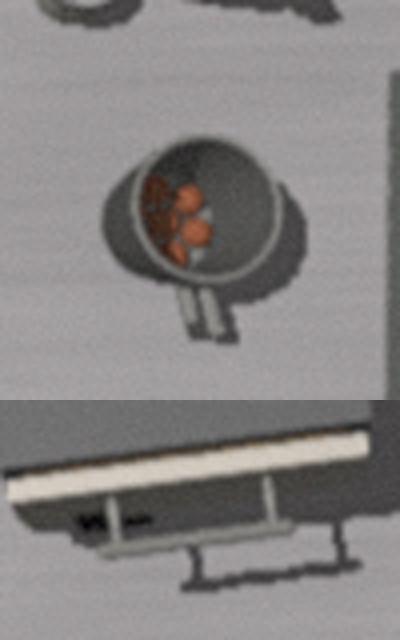

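The crop confirms the steel jug with the pebbles inside, and its handle at crop (195,315). The lower crop shows the bar handle running from (100,550) to (290,525). Numbers so far:
- **Jug:** axis (485,-373), rim height 124 mm, grip bar at about (410,-386), jug yaw about 10°.
- **Cabinet:** yaw 6°, bar at about (592,-25,112).

I'll move to above the bar with the gripper part open.

```bash
python3 -m inch '[[0,0,0.178,0,0,0,0.16],[0,0,0.178,0,0,0,0.16],[0,0,0.178,0,0,0,0.16],[0,0,0.178,0,0,0,0.16],[0,0,0.178,0,0,0,0.16],[0,0,0.173,0,0,0,0.16],[0,0,0,-4.5,2,0,0.16],[0,0,0,-4.5,2,0,0.16],[0,0,0,-4.5,2,0,0.16],[0,0,0,-4.5,2,0,0.16],[0,0,0,-4.5,2,0,0.16],[0,0,0,-4.5,2,0,0.16],[0,0,0,-4.5,2,0,0.16],[0,0,0,-4.5,2,0,0.16],[0,0,0,-4.5,2,0,0.16],[0,0,0,-4.5,2,0,0.16],[0,0,0,-4.5,2,0,0.16],[0,0,0,-4.5,2,0,0.16],[0,0,0,-4.5,2,0,0.16],[0,0,0,-4.5,2,0,0.16]]'
cat > st.py <<'E'
from h import *
import json
np.set_printoptions(precision=3,suppress=True)
s=env.state(); print('t',round(s['t'],2),'J',s['joints'],'p',s['eef_pos'],'r',s['tcp_rot'],'op',round(s['opening'],3),'g',s['grip_force'],'F',s['ft_force'])
open('log','a').write(json.dumps([list(map(float,s[k])) for k in('joints','eef_pos','tcp_rot')])+'\n')
E
python3 st.py
python3 - <<'E'
from h import *
np.set_printoptions(precision=1,suppress=True)
for n in('top','scene'):
    p=cam(n);P=cloud(p).reshape(-1,3)
    a=np.deg2rad(6); C=(P[:,:2]-[592,-25])@np.array([[np.cos(a),-np.sin(a)],[np.sin(a),np.cos(a)]])
    b=(P[:,2]>106)&(P[:,2]<124)&(abs(C[:,1])<72)&(C[:,0]>-15)&(C[:,0]<15)
    print(n,b.sum(),C[b].mean(0),C[b].min(0),C[b].max(0),P[b].mean(0),np.percentile(C[b][:,0],[10,50,90]), np.polyfit(C[b][:,1],C[b][:,0],1))
E
```

```text
t: 3.65
eef_pos: [590.2, -24.3, 214.7]
tcp_rot: [3.141, -0.0, 1.675]
ft_force: [0.5, 0.8, -0.7]
opening: 0.421
grip_force: 0.0
t 3.65 J [-0.153  0.442  1.646  0.     1.054 -0.257] p [590.152 -24.327 214.749] r [ 3.141 -0.     1.675] op 0.421 g 0.0 F [ 0.471  0.781 -0.66 ]<stdin>:7: RuntimeWarning: Mean of empty slice.
  ret = um.true_divide(
Traceback (most recent call last):
ValueError: zero-size array to reduction operation minimum which has no identity
```

Run:
```python
from h import *
np.set_printoptions(precision=1,suppress=True)
a=np.deg2rad(6); M=np.array([[np.cos(a),-np.sin(a)],[np.sin(a),np.cos(a)]])
p=cam('scene');P=cloud(p).reshape(-1,3)
C=(P[:,:2]-[592,-25])@M
b=(P[:,2]>104)&(P[:,2]<124)&(abs(C[:,1])<72)&(C[:,0]>-25)&(C[:,0]<25)
print(b.sum(),C[b].mean(0) if b.any() else 0)
p=cam('wrist','w1.png');print(p['position'],p['orientation'],p['fx'])
v,u=np.mgrid[:480,:640];x=(u-p['cx'])/p['fx'];y=(v-p['cy'])/p['fy'];r=np.hypot(x,y)+1e-9
d=p['depth'];k=np.tan(np.minimum(r,1.4))/r*d
P=(np.stack([x*k,y*k,d],-1)@Rc(p).T+p['position']).reshape(-1,3)
C=(P[:,:2]-[592,-25])@M
b=(P[:,2]>104)&(P[:,2]<122)&(abs(C[:,1])<72)&(C[:,0]>-25)&(C[:,0]<12)&(d.ravel()>0)
print(b.sum(),P[b].mean(0),np.percentile(C[b],[2,10,50,90,98],axis=0),np.percentile(P[b][:,2],[5,50,95]))
```

```text
158 [ 3.5 -0.2]
[582.6  47.8 384.4] [ 2.9 -0.   0.1] 371.64829954431775
2632 [591.4 -18.8 116.4] [[ -6.2 -58.4]
 [ -5.  -47.7]
 [  0.1   8.7]
 [  4.7  54.4]
 [ 10.3  62.5]] [113.8 116.5 118.3]
```

View pics/w1.png

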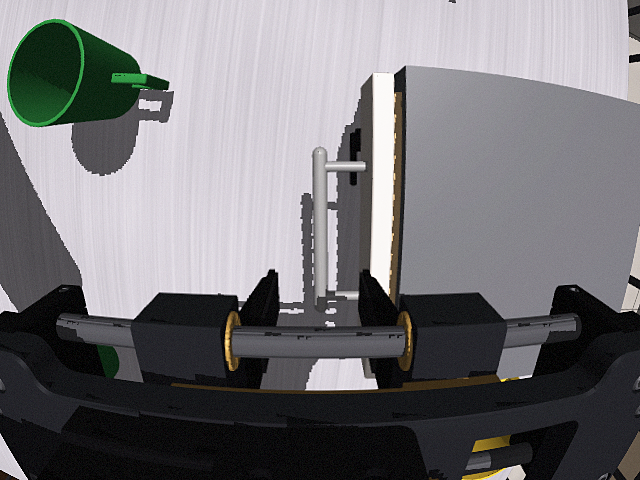

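The wrist picture shows the bar upright in the image at (320,150–305), lying between the open fingers at (265,300) and (375,300). Its measured axis is 592 mm and its top 117 mm, both as expected. Now I'll go down, pinch it and pull.

```bash
python3 -m inch '[[0,0,0,0,-0.2,3,0.16],[0,0,0,0,0,3,0.16],[0,0,0,0,0,3,0.16],[0,0,0,0,0,3,0.16],[0,0,0,0,0,0,0.5],[0,0,0,0,0,0,1],[0,0,0,0,0,0,1],[0,0,0,0,0,0,1]]'; python3 -m inch '[[0,0,0,0,-1,0,1],[0,0,0,0,-2,0,1],[0,0,0,0,-2,0,1],[0,0,0,0,-2,0,1],[0,0,0,0,-2,0,1],[0,0,0,0,-2,0,1],[0,0,0,0,-2,0,1],[0,0,0,0,-1,0,1],[0,0,0,0,-0.5,0,1],[0,0,0,0,0,0,1]]'; python3 st.py
```

```text
t: 4.8
eef_pos: [588.1, -22.9, 95.9]
tcp_rot: [3.139, 0.0, 1.675]
ft_force: [0.6, 1.9, 6.4]
opening: 0.104
grip_force: 30.0
t: 6.05
eef_pos: [443.8, -38.8, 95.8]
tcp_rot: [3.139, 0.002, 1.675]
ft_force: [-0.7, -5.0, 10.9]
opening: 0.109
grip_force: 30.0
t 6.05 J [-0.235  0.426  2.114 -0.001  0.598 -0.339] p [443.829 -38.774  95.799] r [3.139 0.002 1.675] op 0.109 g 30.002638399600983 F [-0.734 -5.007 10.884]
```

```bash
python3 -m inch '[[0,0,0,0,-0.4,0,1],[0,0,0,0,-0.4,0,1],[0,0,0,0,0,0,1]]'; python3 -m inch '[[0,0,0,0,-0.4,0,1],[0,0,0,0,-0.3,0,1],[0,0,0,0,0,0,1]]';python3 st.py
```

```text
t: 6.42
eef_pos: [436.1, -39.6, 95.8]
tcp_rot: [3.138, 0.002, 1.675]
ft_force: [-0.8, -6.9, 11.1]
opening: 0.106
grip_force: 30.0
t: 6.8
eef_pos: [432.3, -40.2, 95.9]
tcp_rot: [3.132, 0.003, 1.674]
ft_force: [15.5, 4.8, -1.5]
opening: 0.107
grip_force: 30.0
t 6.8 J [-0.246  0.413  2.144  0.002  0.575 -0.35 ] p [432.261 -40.185  95.906] r [3.132 0.003 1.674] op 0.107 g 30.002862811088562 F [15.478  4.76  -1.46 ]
```

The drawer is against its stop. I'll release it, lift, and turn the tool for the jug. The green jug near (292,-275) may be close to the gripper body, so I'll measure it too.

```bash
python3 -m inch '[[0,0,0,0,0.1,0,0.16],[0,0,0,0,0,0,0.16],[0,0,0,0,0,0,0.16],[0,0,0,0,0,-3,0.16],[0,0,0,0,0,-4,0.16],[0,0,0,0,0,-4,0.16],[0,0,0,0,0,-4,0.16],[0,0,0.17,0,0,-2,-0.2],[0,0,0.17,0,0,0,-0.2],[0,0,0.17,0,0,0,-0.2],[0,0,0.17,0,0,0,-0.2],[0,0,0.17,0,0,0,-0.2],[0,0,0.17,0,0,0,-0.2],[0,0,0.17,0,0,0,-0.2],[0,0,0.17,0,0,0,-0.2],[0,0,0.15,0,0,0,-0.2]]';python3 st.py
python3 - <<'E'
from h import *
np.set_printoptions(precision=1,suppress=True)
for n in('top','scene'):
    p=cam(n,n+'1.png');P=cloud(p).reshape(-1,3)
    hsv=cv2.cvtColor(p['img'],cv2.COLOR_RGB2HSV).reshape(-1,3)
    for nm,c in(('green',(300,-272)),('steel',(485,-373))):
        near=np.hypot(*(P[:,:2]-c).T)<95
        s=P[near&(P[:,2]>112)&(P[:,2]<135)]
        if len(s)<20: print(n,nm,'few');continue
        s=s[abs(s[:,2]-np.median(s[:,2]))<6]
        A=np.c_[2*s[:,:2],np.ones(len(s))];q=np.linalg.lstsq(A,(s[:,:2]**2).sum(1),rcond=None)[0]
        print(n,nm,len(s),q[:2],np.sqrt(q[2]+q[0]**2+q[1]**2),np.median(s[:,2]),cv2.minEnclosingCircle(s[:,:2].astype(np.float32)))
        rr=np.hypot(*(P[:,:2]-q[:2]).T);g=P[(rr>57)&(rr<88)&(P[:,2]>62)&(P[:,2]<82)]
        if len(g): print('  handle top',len(g),g.mean(0),np.rad2deg(np.arctan2(*(g[:,:2].mean(0)-q[:2])[::-1])),g.min(0),g.max(0))
    a=np.deg2rad(6);M=np.array([[np.cos(a),-np.sin(a)],[np.sin(a),np.cos(a)]]);C=(P[:,:2]-[592,-25])@M
    for lo,hi in((130,160),(85,130),(60,85)):
        b=(P[:,2]>lo)&(P[:,2]<hi)&(abs(C[:,1])<125)&(C[:,0]>-200)&(C[:,0]<33)
        if b.sum()>5: print(n,'drawer',lo,b.sum(),np.percentile(C[b],[2,50,98],axis=0).ravel(),np.median(P[b][:,2]))
E
```

```text
t: 8.8
eef_pos: [428.9, -39.5, 264.4]
tcp_rot: [-3.141, 0.001, 0.159]
ft_force: [-0.6, 0.2, -0.4]
opening: 0.604
grip_force: 0.0
t 8.8 J [-0.245  0.153  1.934  0.     1.055  1.166] p [428.895 -39.46  264.416] r [-3.141  0.001  0.159] op 0.604 g 0.0 F [-0.561  0.185 -0.358]
top green 230 [ 297.1 -260.9] 45.42558698017074 124.12646169877223 ((297.2245178222656, -261.2689514160156), 48.21857452392578)
  handle top 35 [ 251.9 -315.7   72.1] -129.48764536801872 [ 243.4 -325.9   68.5] [ 261.5 -305.8   75.9]
top steel 221 [ 485.1 -372.1] 45.499814170018844 124.2978020520809 ((485.2613220214844, -372.40576171875), 48.22624969482422)
  handle top 42 [ 416.9 -385.7   71.6] -168.7072086577575 [ 405.7 -391.6   62. ] [ 429.2 -379.5   77.1]
top drawer 130 67 [-124.5 -105.   -57.9   99.2   29.8  115.2] 131.37439946240102
top drawer 85 338 [-108.4 -105.4  -36.7  -99.2   29.8  104.2] 125.49949707127439
top drawer 60 2704 [-82.2 -98.  -16.8 -12.8  31.   96. ] 72.55620246622993
scene green 143 [ 298.8 -260.5] 45.47706407439642 122.58169548869591 ((297.9884338378906, -259.83203125), 50.83135223388672)
  handle top 7 [ 249.1 -320.4   70.1] -129.67598598605258 [ 241.2 -323.1   64.7] [ 255.1 -318.1   75.8]
scene steel 172 [ 486.7 -371.6] 45.34942799067523 122.75529627742878 ((485.9741516113281, -373.14349365234375), 50.05252456665039)
scene drawer 130 428 [-125.9 -111.7 -113.7    7.7   13.9  110. ] 136.29309252338385
scene drawer 85 945 [-194.1 -110.2 -106.     7.    15.3  117.2] 115.06510675296067
scene drawer 60 1914 [-107.7  -94.7  -50.5    1.1    7.    97.8] 73.83678736063041
```

```bash
python3 -m inch '[[0,0,0.05,0,0,0,-0.2],[0,0.14,0,0,0,0,-0.2],[0,0.14,0,0,0,0,-0.2],[0,0.14,0,0,0,0,-0.2]]';python3 st.py
cat > to.py <<'E'
from h import *
import sys
s=env.state();r=R.from_euler('xyz',s['tcp_rot']).as_matrix()
np.set_printoptions(precision=3,suppress=True)
t=np.array([float(a) for a in sys.argv[1:4]]);print('z_tool',r[:,2],'y_tool',r[:,1],'shift cm',r.T@(t-s['eef_pos'])/10)
E
python3 to.py 350 -393.5 196
```

```text
t: 9.4
eef_pos: [429.1, -39.6, 264.9]
tcp_rot: [3.138, -0.424, 0.119]
ft_force: [-0.4, -1.2, -0.1]
opening: 0.601
grip_force: 0.0
t 9.4 J [-0.368  0.005  2.176  0.34   0.607  0.838] p [429.072 -39.582 264.86 ] r [ 3.138 -0.424  0.119] op 0.601 g 0.0 F [-0.412 -1.23  -0.083]
z_tool [ 0.409  0.046 -0.911] y_tool [ 0.118 -0.993  0.003] shift cm [-13.83   34.194   1.413]
```

```bash
python3 -m inch '[[0,0,0,-1.73,4.27,0.18,-0.2],[0,0,0,-1.73,4.27,0.18,-0.2],[0,0,0,-1.73,4.27,0.18,-0.2],[0,0,0,-1.73,4.27,0.18,-0.2],[0,0,0,-1.73,4.27,0.18,-0.2],[0,0,0,-1.73,4.27,0.18,-0.2],[0,0,0,-1.73,4.27,0.18,-0.2],[0,0,0,-1.73,4.27,0.18,-0.2],[0,0,0,0,0,0,-0.2]]';python3 st.py; python3 to.py 418.5 -386.1 40.6
cat > fk.py <<'E'
import numpy as np, json
from scipy.spatial.transform import Rotation as R
from scipy.optimize import least_squares
D=[json.loads(l) for l in open('log')]+[[[1.061,.491,1.559,0,1.092,-.106],[245.558,574.759,214.661],[3.14150663,0,2.73775559]]]
def fk(q,P,s4=1,s6=1):
    a,h,L1,e,L2,d,lat=P
    A=R.from_euler('z',q[0]); B=A*R.from_euler('y',q[1]); C=A*R.from_euler('y',q[1]+q[2])
    p=A.apply([a,lat,h])+B.apply([0,0,L1])+C.apply([e,0,L2])
    T=C*R.from_euler('z',s4*q[3])*R.from_euler('y',q[4])*R.from_euler('z',s6*q[5])*R.from_euler('z',OFF)
    return p+T.apply([0,0,d]),T
OFF=0
best=None
for s4 in(1,-1):
  for s6 in(1,-1):
    for OFF in np.arange(4)*np.pi/2:
      e=max((fk(q,[0]*7,s4,s6)[1].inv()*R.from_euler('xyz',r)).magnitude() for q,_,r in D)
      if best is None or e<best[0]: best=(e,s4,s6,OFF)
err,S4,S6,OFF=best
f=lambda P:np.concatenate([fk(q,P,S4,S6)[0]-p for q,p,_ in D]+[1e-3*(np.array(P)-[0,350,400,0,400,300,66])])
sol=least_squares(f,[0,350,400,0,400,300,66]);PF=sol.x
FK=lambda q:fk(q,PF,S4,S6)
if __name__=='__main__': print(best,PF,np.abs(sol.fun[:-7]).max())
E
python3 fk.py
```

```text
t: 10.52
eef_pos: [347.8, -394.9, 194.0]
tcp_rot: [3.141, -0.42, 0.116]
ft_force: [0.3, 0.1, 0.8]
opening: 0.602
grip_force: 0.0
t 10.53 J [-1.183  0.334  1.976  0.578  0.8   -0.13 ] p [ 347.834 -394.884  193.981] r [ 3.141 -0.42   0.116] op 0.602 g 0.0 F [0.296 0.137 0.753]
z_tool [ 0.405  0.046 -0.913] y_tool [ 0.115 -0.993  0.   ] shift cm [ 0.255 -0.066 16.908]
(0.0004946516326634681, 1, 1, np.float64(1.5707963267948966)) [-5.87035610e-02  1.96670593e+02  5.86820843e+02  4.31205616e+01
  4.11115695e+02  2.71751848e+02  6.59449767e+01] 0.15060693993598306
```

```bash
cat > plan.py <<'E'
from fk import *
lo=np.array([-3.1,-.84,.05,-1.13,.06,-2.69]);hi=np.array([3.1,2.19,2.79,4.28,2.93,2.69])
def ik(p,T,q0):
    f=lambda q:np.r_[(FK(q)[0]-p)/100,(FK(q)[1].inv()*T).as_rotvec()]
    s=least_squares(f,np.clip(q0,lo+.01,hi-.01),bounds=(lo,hi));return s.x,np.abs(s.fun).max()
L=.42
T0=R.from_euler('x',np.pi)*R.from_euler('y',L)
def tool(psi,phi,grip):
    T=R.from_euler('z',psi)*R.from_euler('y',phi)*T0
    return np.array(grip)+T.apply([0,0,19]),T
if __name__=='__main__':
    np.set_printoptions(precision=2,suppress=True)
    a=np.deg2rad(6);cx=np.array([np.cos(a),np.sin(a)]);cy=np.array([-np.sin(a),np.cos(a)])
    bay=np.array([592,-25])-48*cx
    for deg in range(-180,180,15):
        psi=np.deg2rad(deg);d=np.array([np.cos(psi),np.sin(psi)])
        g=np.r_[bay-70*d,295]
        best=None
        for seed in([-.3,.2,1.9,-.5,1,0],[-.3,.2,1.9,.5,1,2],[-.3,.2,1.9,.5,1,-2],[-.3,.2,1.9,3,1,0],[.3,0,2.2,1.5,1,2]):
            q=np.array(seed);ph=np.deg2rad(np.arange(0,121,15));E=[];Q=[]
            for order in [ph]:
                for x in order:
                    q,e=ik(*tool(psi,x,g),q);E.append(e);Q.append(q)
            sc=max(E)
            st=np.abs(np.diff(Q,axis=0)).max()
            if best is None or sc<best[0]: best=(sc,st,Q,E)
        print(deg,'err %.3f step %.2f'%best[:2],np.array(best[3]) if best[0]>.01 else '', best[2][0],best[2][-1])
E
time python3 plan.py
```

```text
-180 err 0.793 step 0.66 [0.   0.   0.   0.   0.   0.08 0.3  0.55 0.79] [-0.13  0.6   1.25 -0.05  1.71 -1.7 ] [-0.17  0.22  2.02  1.07  0.06 -2.69]
-165 err 0.801 step 0.41 [0.   0.   0.   0.   0.   0.16 0.36 0.57 0.8 ] [-0.07  0.59  1.27 -0.13  1.68 -1.89] [-0.13  0.21  2.02  1.01  0.06 -2.69]
-150 err 0.842 step 0.27 [0.   0.   0.   0.   0.07 0.25 0.44 0.64 0.84] [-0.01  0.57  1.31 -0.21  1.63 -2.08] [-0.16  0.2   2.    0.95  0.24 -2.69]
-135 err 0.832 step 3.08 [0.83 0.67 0.63 0.62 0.62 0.01 0.   0.   0.  ] [-0.07  0.22  2.14  4.28  0.06 -0.6 ] [-0.51  0.63  2.18  1.86  1.58  1.89]
-120 err 0.681 step 0.26 [0.68 0.56 0.41 0.26 0.11 0.   0.   0.   0.  ] [-0.22  0.27  1.8   0.34  0.88  2.69] [-0.53  0.66  2.07  1.61  1.67  1.99]
-105 err 0.512 step 0.20 [0.51 0.4  0.27 0.15 0.03 0.   0.   0.   0.  ] [-0.14  0.28  1.74  0.14  1.    2.69] [-0.51  0.69  1.95  1.4   1.78  2.07]
-90 err 0.377 step 0.19 [0.38 0.26 0.15 0.05 0.   0.   0.   0.   0.  ] [-0.07  0.27  1.74 -0.01  1.02  2.69] [-0.48  0.73  1.83  1.21  1.92  2.12]
-75 err 0.255 step 0.21 [0.25 0.13 0.02 0.   0.   0.   0.   0.   
[... 1400 characters left out ...]
  0.45  1.52  0.32  1.46 -0.77] [ 0.13  0.58  1.67 -1.13  1.53  0.67]
120 err 0.643 step 0.40 [0.   0.   0.   0.   0.   0.05 0.26 0.47 0.64] [-0.38  0.5   1.43  0.26  1.55 -0.95] [ 0.12  0.48  1.73 -1.13  1.27  0.48]
135 err 0.804 step 0.43 [0.   0.   0.   0.   0.   0.09 0.33 0.57 0.8 ] [-0.32  0.55  1.35  0.18  1.62 -1.13] [ 0.05  0.34  1.84 -1.13  0.84  0.18]
150 err 0.799 step 0.58 [0.   0.   0.   0.   0.   0.09 0.34 0.58 0.8 ] [-0.26  0.58  1.29  0.11  1.68 -1.32] [-0.21  0.21  2.03 -1.13  0.06 -0.32]
165 err 0.792 step 0.96 [0.   0.   0.   0.   0.   0.05 0.3  0.55 0.79] [-0.2   0.6   1.26  0.03  1.71 -1.51] [-0.17  0.22  2.02 -1.13  0.06 -0.39]
real	0m41.616s
user	0m42.081s
sys	0m0.161s
```

The kinematic model fits to 0.15 mm. Pouring along an azimuth of about 45° is feasible within all joint ranges. Now I'll approach the jug handle.

```bash
python3 -m inch '[[0,0,0,0.25,0,2.8,-0.2],[0,0,0,0,0,3.2,-0.2],[0,0,0,0,0,3.2,-0.2],[0,0,0,0,0,3.2,-0.2],[0,0,0,0,0,2.5,-0.2],[0,0,0,0,0,0,-0.2]]';python3 st.py; python3 to.py 418.5 -386.1 40.6
python3 - <<'E'
from h import *
p=cam('wrist','w2.png')
E
```

```text
t: 11.28
eef_pos: [411.5, -383.8, 59.0]
tcp_rot: [-3.139, -0.419, 0.117]
ft_force: [0.1, 0.4, -0.9]
opening: 0.603
grip_force: 0.0
t 11.28 J [-1.054  0.589  2.028  0.862  0.518 -0.359] p [ 411.502 -383.809   58.993] r [-3.139 -0.419  0.117] op 0.603 g 0.0 F [ 0.075  0.358 -0.934]
z_tool [ 0.404  0.05  -0.913] y_tool [ 0.118 -0.993 -0.002] shift cm [-0.138  0.314  1.951]
```

View pics/w2.png

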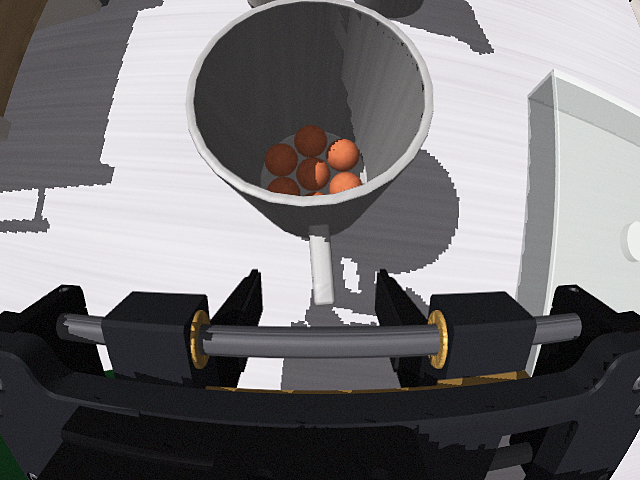

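The wrist view shows the handle at (320,265) midway between the fingers at (258,300) and (380,300), with seven pebbles in view at about (310,165). I'll advance the rest of the way and close.

```bash
python3 -m inch '[[0,0,0,0,0.15,0.5,-0.2],[0,0,0,0,0,0.5,-0.2],[0,0,0,0,0,0.5,-0.2],[0,0,0,0,0,0.4,-0.2],[0,0,0,0,0,0,0.4],[0,0,0,0,0,0,1],[0,0,0,0,0,0,1],[0,0,0,0,0,0,1],[0,0,0,0,0,0,1]]';python3 st.py
```

```text
t: 12.45
eef_pos: [419.2, -386.0, 42.7]
tcp_rot: [-3.142, -0.42, 0.115]
ft_force: [-0.8, 0.2, 0.4]
opening: 0.132
grip_force: 0.2
t 12.45 J [-1.042  0.624  2.023  0.911  0.492 -0.401] p [ 419.224 -386.021   42.675] r [-3.142 -0.42   0.115] op 0.132 g 0.24149186858267058 F [-0.839  0.157  0.363]
```

```bash
python3 -m inch '[[0,0,0,0,0,0,1],[0,0,0,0,0,0,1],[0,0,0,0,0,0,1],[0,0,0,0.4,0,-0.9,1],[0,0,0,0.8,0,-1.8,1],[0,0,0,0,0,0,1]]';python3 st.py
cat > jug.py <<'E'
from h import *
p=cam('top','jug_%d.png'%int(env.state()['t']*100));P=cloud(p).reshape(-1,3);s=env.state()
r=R.from_euler('xyz',s['tcp_rot']).as_matrix();g=s['eef_pos']-19*r[:,2]
Q=(P-g)@r; # tool frame
T0=(R.from_euler('x',np.pi)*R.from_euler('y',.42)).as_matrix()
J=Q@T0.T   # nominal jug axes about grip
b=(J[:,0]>20)&(J[:,0]<140)&(abs(J[:,1])<60)&(J[:,2]>45)&(J[:,2]<110)
X=J[b]; c,_,_,_=cv2.fitLine(X.astype(np.float32),cv2.DIST_HUBER,0,.01,.01)[:4].ravel()[:4] if 0 else (0,0,0,0)
A=np.c_[X[:,:2],np.ones(len(X))];k=np.ones(len(X),bool)
top=X[:,2]>np.percentile(X[:,2],60)-12
k=top
for i in range(5):
    q=np.linalg.lstsq(A[k],X[k][:,2],rcond=None)[0];k=abs(A@q-X[:,2])<4
print('rim plane slope x,y (deg)',np.rad2deg(np.arctan(q[:2])),'centre',(X[k].min(0)+X[k].max(0))/2,'n',k.sum())
E
python3 jug.py
```

```text
t: 13.2
eef_pos: [419.4, -386.6, 73.4]
tcp_rot: [3.139, -0.421, 0.116]
ft_force: [-0.5, 0.2, -3.9]
opening: 0.106
grip_force: 30.0
t 13.2 J [-1.043  0.568  2.006  0.817  0.537 -0.293] p [ 419.413 -386.649   73.41 ] r [ 3.139 -0.421  0.116] op 0.106 g 29.98926761560142 F [-0.539  0.163 -3.861]
rim plane slope x,y (deg) [-0.89976862  0.58899323] centre [75.88933448 -0.92288367 63.60954951] n 208
```

Grip is 30 N, the lifted weight reads 3.9 N, and the jug hangs level to within 1°. I'll raise it and turn it 38° to the left.

```bash
python3 -m inch '[[0,0,0,0.8,0,-1.8,1],[0,0,0,1.7,0,-3.8,1],[0,0,0,1.7,0,-3.8,1],[0,0,0,1.7,0,-3.8,1],[0,0,0,1.7,0,-3.8,1],[0,0,0,0.8,0,-1.8,1],[0.068,0,-0.152,0,0,0,1],[0.068,0,-0.152,0,0,0,1],[0.068,0,-0.152,0,0,0,1],[0.068,0,-0.152,0,0,0,1],[0,0,0,0,0,0,1]]';python3 st.py; python3 -c "
import numpy as np
d=np.array([.707,.707,0]);g=np.array([491,-83,295]);print(g+19*(.408*d-[0,0,.913]))"; python3 to.py 496.5 -77.5 277.6
```

```text
t: 14.62
eef_pos: [419.5, -386.4, 276.9]
tcp_rot: [-3.14, -0.421, 0.779]
ft_force: [0.6, 0.5, -3.6]
opening: 0.106
grip_force: 30.0
t 14.62 J [-1.053  0.384  1.631  0.425  1.271 -0.419] p [ 419.489 -386.378  276.856] r [-3.14  -0.421  0.779] op 0.106 g 30.00064669176936 F [ 0.564  0.493 -3.612]
[496.480664 -77.519336 277.653   ]
z_tool [ 0.289  0.288 -0.913] y_tool [ 0.703 -0.711 -0.002] shift cm [ 24.847 -16.539  11.067]
```

```bash
python3 -m inch '[[0,0,0,1.6,-1.05,0.7,1],[0,0,0,3.1,-2.07,1.38,1],[0,0,0,3.1,-2.07,1.38,1],[0,0,0,3.1,-2.07,1.38,1],[0,0,0,3.1,-2.07,1.38,1],[0,0,0,3.1,-2.07,1.38,1],[0,0,0,3.1,-2.07,1.38,1],[0,0,0,3.1,-2.07,1.38,1],[0,0,0,1.6,-1.05,0.7,1],[0,0,0,0,0,0,1]]';python3 st.py;python3 to.py 496.5 -77.5 277.6
python3 - <<'E'
from plan import *
from h import env
np.set_printoptions(precision=2,suppress=True)
s=env.state();q=np.array(s['joints']);T=R.from_euler('xyz',s['tcp_rot']);p=np.array(s['eef_pos'])
for ph in np.deg2rad(np.arange(0,126,10)):
    q,e=ik(p,T*R.from_euler('y',-ph),q);g=p-19*(T*R.from_euler('y',-ph)).apply([0,0,1])
    Jr=T*R.from_euler('y',-ph)*T0.inv()
    print(int(np.rad2deg(ph)),round(e,4),q,'grip',g,'lip',g+Jr.apply([124,0,65]),'foot',g+Jr.apply([116,0,-60]),'foot-',g+Jr.apply([36,0,-60]))
E
```

```text
t: 15.88
eef_pos: [495.2, -74.2, 278.9]
tcp_rot: [-3.141, -0.421, 0.781]
ft_force: [0.4, -0.3, -3.2]
opening: 0.105
grip_force: 30.0
t 15.88 J [-0.5    0.183  1.922  0.495  0.97   0.019] p [495.175 -74.173 278.928] r [-3.141 -0.421  0.781] op 0.105 g 30.001780400052667 F [ 0.376 -0.324 -3.157]
z_tool [ 0.29   0.288 -0.913] y_tool [ 0.704 -0.71  -0.001] shift cm [-0.182  0.33   0.064]
0 0.0 [-0.5   0.18  1.92  0.49  0.97  0.02] grip [489.67 -79.65 296.27] lip [577.71   7.61 361.36] foot [572.03   2.11 236.36] foot- [515.23 -54.23 236.3 ]
10 0.0 [-0.41  0.2   1.86  0.27  1.01  0.25] grip [491.9  -77.44 297.35] lip [586.61  16.46 339.94] foot [565.61  -4.25 218.2 ] foot- [509.67 -59.75 232.03]
20 0.0 [-0.32  0.23  1.79  0.07  1.09  0.44] grip [494.22 -75.14 297.88] lip [592.73  22.55 316.65] foot [557.04 -12.73 201.89] foot- [503.67 -65.7  229.19]
29 0.0 [-0.23  0.27  1.73 -0.09  1.19  0.59] grip [496.57 -72.81 297.83] lip [595.89  25.71 292.22] foot [546.6  -23.08 187.92] foot- [497.41 -71.91 227.87]
40 0.0 [-0.16  0.33  1.67 -0.23  1.31  0.71] grip [498.88 -70.52 297.2 ] lip [595.98  
[... 653 characters left out ...]
 -90.4 164.9] foot- [ 468.84 -100.26  243.67]
90 0.0 [ 0.05  0.66  1.51 -0.7   1.91  0.95] grip [507.49 -61.96 286.69] lip [553.64 -16.06 162.74] foot [ 464.9  -104.1   170.64] foot- [ 464.89 -104.18  250.64]
100 0.0 [ 0.07  0.73  1.51 -0.78  2.01  0.96] grip [508.26 -61.2  283.56] lip [538.42 -31.14 150.19] foot [ 452.01 -116.89  179.68] foot- [ 461.87 -107.19  258.48]
110 0.0 [ 0.07  0.8   1.51 -0.86  2.11  0.98] grip [508.63 -60.83 280.29] lip [521.89 -47.54 141.55] foot [ 440.43 -128.38  191.73] foot- [ 459.86 -109.19  266.93]
119 0.0 [ 0.07  0.86  1.53 -0.93  2.2   0.99] grip [508.59 -60.86 276.98] lip [504.54 -64.74 137.09] foot [ 430.52 -138.23  206.44] foot- [ 458.92 -110.13  275.75]
```

```bash
python3 -m inch '[[0,-0.1,0,0,0,0,1],[0,-0.17,0,0,0,0,1],[0,-0.17,0,0,0,0,1],[0,-0.17,0,0,0,0,1],[0,-0.17,0,0,0,0,1],[0,-0.17,0,0,0,0,1],[0,-0.1,0,0,0,0,1],[0,-0.07,0,0,0,0,1],[0,-0.07,0,0,0,0,1],[0,-0.07,0,0,0,0,1],[0,-0.07,0,0,0,0,1],[0,-0.07,0,0,0,0,1],[0,-0.07,0,0,0,0,1],[0,-0.07,0,0,0,0,1],[0,-0.07,0,0,0,0,1],[0,-0.07,0,0,0,0,1],[0,-0.07,0,0,0,0,1],[0,-0.07,0,0,0,0,1],[0,-0.07,0,0,0,0,1],[0,-0.07,0,0,0,0,1]]'
python3 -m inch '[[0,-0.07,0,0,0,0,1],[0,-0.07,0,0,0,0,1],[0,0,0,0,0,0,1],[0,0,0,0,0,0,1],[0,0,0,0,0,0,1],[0,0,0,0,0,0,1]]'; python3 st.py
python3 - <<'E'
from h import *
p=cam('top','pour.png')
q=cam('scene')
cv2.imwrite('pics/pourc.png',np.hstack([cv2.resize(p['img'][120:280,220:460,::-1],(390,260)),cv2.resize(q['img'][180:340,200:440,::-1],(390,260))]))
E
```

```text
t: 18.38
eef_pos: [495.6, -76.9, 278.4]
tcp_rot: [-3.122, 1.54, 0.8]
ft_force: [1.4, -0.3, -2.5]
opening: 0.105
grip_force: 30.0
t: 19.12
eef_pos: [495.9, -76.4, 279.1]
tcp_rot: [0.001, 1.463, -2.36]
ft_force: [-0.2, 0.1, -2.1]
opening: 0.103
grip_force: 30.0
t 19.12 J [ 0.069  0.86   1.529 -0.938  2.206  0.984] p [495.934 -76.429 279.09 ] r [ 0.001  1.463 -2.36 ] op 0.103 g 29.999738708138466 F [-0.179  0.132 -2.077]
```

View pics/pourc.png

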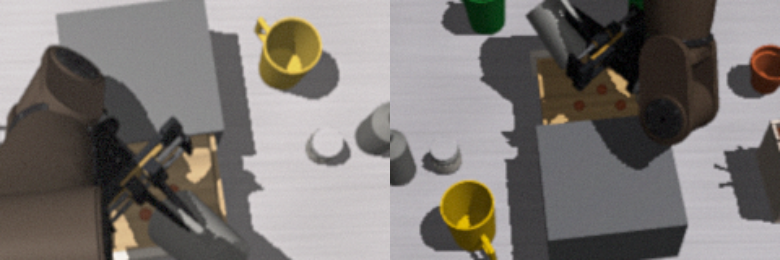

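The picture shows pebbles in the drawer at (145,215) in the left crop and at (580,103), (603,88), (620,103) in the right crop. The jug is fully tipped. I'll turn it upright and count.

```bash
python3 -m inch '[[0,0.1,0,0,0,0,1],[0,0.16,0,0,0,0,1],[0,0.16,0,0,0,0,1],[0,0.16,0,0,0,0,1],[0,0.16,0,0,0,0,1],[0,0.16,0,0,0,0,1],[0,0.16,0,0,0,0,1],[0,0.16,0,0,0,0,1],[0,0.16,0,0,0,0,1],[0,0.16,0,0,0,0,1],[0,0.16,0,0,0,0,1],[0,0.16,0,0,0,0,1],[0,0.16,0,0,0,0,1],[0,0.1,0,0,0,0,1],[0,0,0,0,0,0,1]]'; python3 st.py; python3 jug.py
python3 - <<'E'
from plan import *
from h import env
np.set_printoptions(precision=3,suppress=True)
s=env.state();T=R.from_euler('xyz',s['tcp_rot']);print((T.as_matrix()),'lean',np.arccos(-T.as_matrix()[2,2]))
E
```

```text
t: 21.1
eef_pos: [494.8, -77.1, 278.5]
tcp_rot: [-3.14, -0.439, 0.778]
ft_force: [-0.1, -0.5, -2.5]
opening: 0.109
grip_force: 30.0
t 21.1 J [-0.516  0.184  1.929  0.519  0.971 -0.009] p [494.836 -77.063 278.451] r [-3.14  -0.439  0.778] op 0.109 g 29.99968989752233 F [-0.142 -0.476 -2.468]
rim plane slope x,y (deg) [-1.40299218  0.35173967] centre [75.84545066 -1.30770281 61.7400549 ] n 278
[[ 0.644  0.703  0.301]
 [ 0.637 -0.711  0.299]
 [ 0.424 -0.001 -0.906]] lean 0.4376824055308145
```

```bash
python3 to.py 481.5 -317.5 277
python3 - <<'E'
from plan import *
from h import env
np.set_printoptions(precision=2,suppress=True)
s=env.state();T=R.from_euler('xyz',s['tcp_rot']);q=np.array(s['joints'])
for z in(277,200,120,60,43,200): q,e=ik(np.array([481.5,-317.5,z]),T,q);print(z,round(e,4),q)
E
```

```text
z_tool [ 0.301  0.299 -0.906] y_tool [ 0.703 -0.711 -0.001] shift cm [-16.283  16.13   -7.449]
277 0.0 [-0.9   0.37  1.66  0.47  1.2  -0.3 ]
200 0.0 [-0.9   0.45  1.76  0.51  1.05 -0.39]
120 0.0 [-0.9   0.56  1.83  0.57  0.89 -0.5 ]
60 0.0 [-0.9   0.65  1.87  0.64  0.79 -0.6 ]
43 0.0 [-0.9   0.68  1.87  0.66  0.76 -0.63]
200 0.0 [-0.9   0.45  1.76  0.51  1.05 -0.39]
```

```bash
python3 -m inch '[[0,0,0,-1.2,1.2,-0.55,1],[0,0,0,-2.5,2.5,-1.15,1],[0,0,0,-2.5,2.5,-1.15,1],[0,0,0,-2.5,2.5,-1.15,1],[0,0,0,-2.5,2.5,-1.15,1],[0,0,0,-2.5,2.5,-1.15,1],[0,0,0,-2.5,2.5,-1.15,1],[0,0,0,0,0,0,1],[0,0,0,-1.7,0,3.6,1],[0,0,0,-1.7,0,3.6,1],[0,0,0,-1.7,0,3.6,1],[0,0,0,-1.7,0,3.6,1],[0,0,0,-1.7,0,3.6,1],[0,0,0,0,0,0,1]]';python3 st.py; python3 jug.py; python3 to.py 481.5 -317.5 45
python3 - <<'E'
from h import *
p=cam('top');q=cam('scene')
cv2.imwrite('pics/chk.png',np.hstack([cv2.resize(p['img'][190:330,240:480,::-1],(480,280)),cv2.resize(q['img'][200:270,280:400,::-1],(320,280))[:, :]]))
E
```

```text
t: 22.9
eef_pos: [482.7, -315.8, 76.1]
tcp_rot: [-3.136, -0.44, 0.78]
ft_force: [-0.5, 0.6, -2.3]
opening: 0.112
grip_force: 30.0
t 22.9 J [-0.898  0.625  1.855  0.617  0.82  -0.572] p [ 482.693 -315.752   76.054] r [-3.136 -0.44   0.78 ] op 0.112 g 29.99947096221149 F [-0.533  0.64  -2.286]
rim plane slope x,y (deg) [-2.18854075  0.84168101] centre [76.57539124 -0.1688298  58.61267756] n 170
z_tool [ 0.301  0.302 -0.905] y_tool [ 0.705 -0.71  -0.002] shift cm [-1.58  -0.049  2.886]
```

View pics/chk.png

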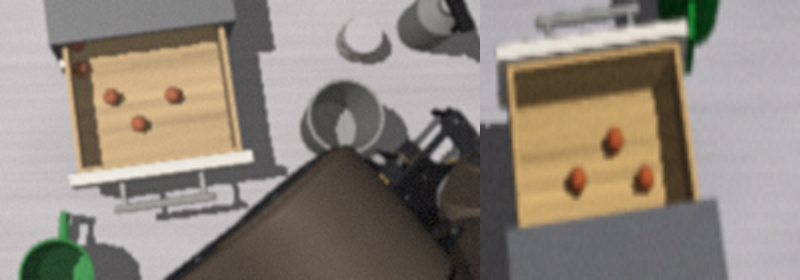

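The left crop shows pebbles in the drawer at (112,97), (140,123), (174,95), (82,68) and (78,48). The rest are likely back under the cabinet. The jug at (345,115) looks empty. I'll lower it gently.

```bash
python3 -m inch '[[0,0,0,-0.42,0,0.9,1],[0,0,0,-0.42,0,0.9,1],[0,0,0,-0.42,0,0.9,1],[0,0,0,-0.13,0,0.27,1],[0,0,0,0,0,0,1]]'; python3 -m inch '[[0,0,0,-0.08,0,0.18,1],[0,0,0,0,0,0,1]]'; python3 -m inch '[[0,0,0,-0.06,0,0.14,1],[0,0,0,0,0,0,1]]'
```

```text
t: 23.68
eef_pos: [483.2, -316.9, 45.1]
tcp_rot: [-3.14, -0.441, 0.78]
ft_force: [0.2, -1.0, -2.4]
opening: 0.103
grip_force: 30.0
t: 23.92
eef_pos: [483.4, -317.4, 43.7]
tcp_rot: [3.141, -0.44, 0.781]
ft_force: [-2.0, -2.3, 4.6]
opening: 0.101
grip_force: 30.0
t: 24.18
eef_pos: [483.4, -317.5, 42.9]
tcp_rot: [3.14, -0.441, 0.781]
ft_force: [-7.2, -4.0, 14.4]
opening: 0.105
grip_force: 30.0
```

```bash
python3 -m inch '[[0,0,0,0.04,0,-0.08,1],[0,0,0,0,0,0,0.4],[0,0,0,0,0,0,-0.2],[0,0,0,0,0,0,-0.2],[0,0,0,0,0,0,-0.2],[0,0,0,0,0,0,-0.2],[0,0,0,0,0,-2,-0.2],[0,0,0,0,0,-4,-0.2],[0,0,0,0,0,-4,-0.2],[0,0,0,0,0,-4,-0.2],[0,0,0,0,0,-4,-0.2],[0,0,0,0,0,-4,-0.2]]';python3 st.py
python3 - <<'E'
from h import *
np.set_printoptions(precision=1,suppress=True)
for n in('top','scene'):
    p=cam(n,n+'2.png');P=cloud(p);Pf=P.reshape(-1,3)
    near=np.hypot(*(Pf[:,:2]-[530,-270]).T)<70
    s=Pf[near&(Pf[:,2]>115)&(Pf[:,2]<135)]
    if len(s)>20: print(n,len(s),cv2.minEnclosingCircle(s[:,:2].astype(np.float32)),np.median(s[:,2]),np.linalg.lstsq(np.c_[s[:,:2]-s[:,:2].mean(0),np.ones(len(s))],s[:,2],rcond=None)[0])
    h=cv2.cvtColor(p['img'],cv2.COLOR_RGB2HSV);m=((h[...,0]<10)&(h[...,1]>120)&(h[...,2]>50)).astype(np.uint8)
    k,l,st,ce=cv2.connectedComponentsWithStats(m)
    for i in range(1,k):
        if 3<st[i,4]<400:
            q=np.median(P[l==i],axis=0)
            if 350<q[0]<900 and -500<q[1]<250: print('red',st[i,4],ce[i],q)
E
```

```text
t: 25.68
eef_pos: [415.6, -383.5, 244.2]
tcp_rot: [3.141, -0.439, 0.78]
ft_force: [-0.0, -1.4, -0.6]
opening: 0.599
grip_force: 0.0
t 25.68 J [-1.064  0.412  1.687  0.454  1.206 -0.473] p [ 415.563 -383.489  244.174] r [ 3.141 -0.439  0.78 ] op 0.599 g 0.0 F [-0.05  -1.395 -0.571]
top 230 ((531.4141235351562, -270.760009765625), 48.1570930480957) 123.74397872152281 [ -0.    0.  123.2]
red 5 [278.6 212.6] [642.8  68.4  92.7]
red 24 [280.  224.2] [610.7  63.6  92.6]
red 29 [295.5 238. ] [572.8  22.4  91.4]
red 28 [325.9 237.2] [572.8 -56.9  92.1]
red 29 [309.2 251.4] [536.6 -11.4  92.7]
scene 195 ((531.7352905273438, -269.9561767578125), 49.442874908447266) 123.3777969164903 [  0.   -0.  122.8]
red 19 [330.2 234.9] [543.3 -10.2  91.3]
red 19 [315.8 244.8] [579.1 -56.   90. ]
red 17 [341.5 244.1] [578.6  26.8  94.4]
```

```bash
python3 - <<'E'
from h import *
p=cam('wrist','w3.png');h=cv2.cvtColor(p['img'],cv2.COLOR_RGB2HSV);m=((h[...,0]<10)&(h[...,1]>120)&(h[...,2]>50)).astype(np.uint8)
k,l,st,ce=cv2.connectedComponentsWithStats(m);print([(st[i,4],ce[i].round()) for i in range(1,k) if st[i,4]>20])
E
python3 -m inch '[[0,-0.147,0,0,0,0,0.16],[0,-0.147,0,0,0,0,0.16],[0,-0.145,0,0,0,0,0.16],[0,0,-0.179,0,0,0,0.16],[0,0,-0.179,0,0,0,0.16],[0,0,-0.179,0,0,0,0.16],[0,0,-0.179,0,0,0,0.16],[0,0,-0.179,0,0,0,0.16],[0,0,0,2.1,0.3,0,0.16],[0,0,0,4.25,0.62,0,0.16],[0,0,0,4.25,0.62,0,0.16],[0,0,0,4.25,0.62,0,0.16],[0,0,0,4.25,0.62,0,0.16],[0,0,0,4.25,0.62,0,0.16],[0,0,0,4.25,0.62,0,0.16],[0,0,0,4.25,0.62,0,0.16],[0,0,0,2.1,0.3,0,0.16],[0,0,0,0,0,0,0.16]]';python3 st.py; python3 to.py 430.5 -40 96
```

```text
[(np.int32(88), array([68.,  3.])), (np.int32(174), array([221.,  12.])), (np.int32(157), array([178.,  14.]))]
t: 28.08
eef_pos: [429.4, -38.4, 242.0]
tcp_rot: [3.141, -0.001, 1.676]
ft_force: [-0.6, -0.6, -0.1]
opening: 0.421
grip_force: 0.0
t 28.07 J [-0.244  0.18   1.968  0.001  0.994 -0.349] p [429.383 -38.445 241.987] r [ 3.141 -0.001  1.676] op 0.421 g 0.0 F [-0.557 -0.565 -0.069]
z_tool [ 0.     0.001 -1.   ] y_tool [0.995 0.105 0.   ] shift cm [-0.184  0.091 14.599]
```

View pics/w3.png

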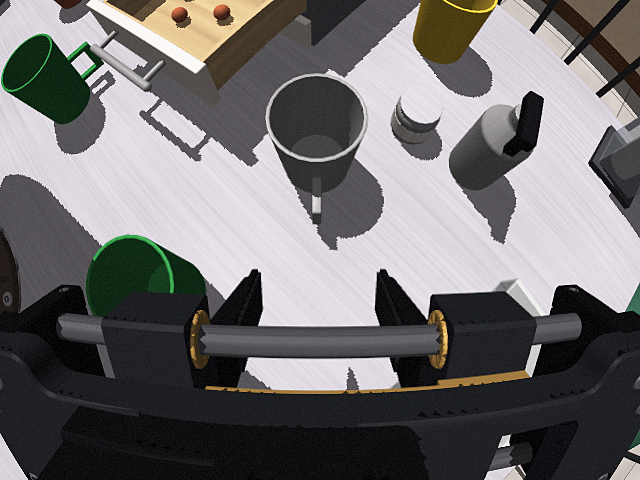

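The wrist view shows the jug standing upright and empty at (315,130), and the pebbles in the drawer at (180,14) and (221,12). Now I'll pinch the bar and push the drawer shut.

```bash
python3 -m inch '[[0,0,0,-0.15,0.05,2.6,0.16],[0,0,0,0,0,4,0.16],[0,0,0,0,0,4,0.16],[0,0,0,0,0,4,0.16],[0,0,0,0,0,0,0.5],[0,0,0,0,0,0,1],[0,0,0,0,0,0,1],[0,0,0,0,0,0,1]]'; python3 -m inch '[[0,0,0,0,0.5,0,1],[0,0,0,0,1,0,1],[0,0,0,0,1.6,0,1],[0,0,0,0,1.6,0,1],[0,0,0,0,1.6,0,1],[0,0,0,0,1.6,0,1],[0,0,0,0,1.6,0,1],[0,0,0,0,1.6,0,1],[0,0,0,0,1.6,0,1],[0,0,0,0,1,0,1],[0,0,0,0,0.8,0,1],[0,0,0,0,0,0,1]]'; python3 -m inch '[[0,0,0,0,0.5,0,1],[0,0,0,0,0.4,0,1],[0,0,0,0,0,0,1]]'; python3 st.py
```

```text
t: 29.08
eef_pos: [432.4, -41.6, 97.3]
tcp_rot: [3.137, 0.0, 1.675]
ft_force: [4.0, 0.9, 2.4]
opening: 0.108
grip_force: 30.0
t: 30.58
eef_pos: [576.1, -25.7, 97.4]
tcp_rot: [3.139, -0.001, 1.676]
ft_force: [-0.2, 4.2, 5.9]
opening: 0.108
grip_force: 30.0
t: 30.95
eef_pos: [584.7, -24.8, 97.4]
tcp_rot: [3.139, -0.001, 1.676]
ft_force: [0.2, 4.3, 5.2]
opening: 0.108
grip_force: 30.0
t 30.95 J [-0.156  0.575  1.776  0.003  0.788 -0.263] p [584.716 -24.773  97.389] r [ 3.139 -0.001  1.676] op 0.108 g 30.010137856006622 F [0.153 4.346 5.23 ]
```

```bash
for i in 1; do python3 -m inch '[[0,0,0,0,0.5,0,1],[0,0,0,0,0.4,0,1],[0,0,0,0,0,0,1]]'; python3 -m inch '[[0,0,0,0,0.3,0,1],[0,0,0,0,0,0,1]]'; python3 -m inch '[[0,0,0,0,0.2,0,1],[0,0,0,0,0,0,1]]'; done
```

```text
t: 31.32
eef_pos: [593.6, -23.8, 97.4]
tcp_rot: [3.139, -0.001, 1.676]
ft_force: [0.8, 3.4, 4.5]
opening: 0.107
grip_force: 30.0
t: 31.58
eef_pos: [596.5, -23.5, 97.4]
tcp_rot: [3.139, -0.001, 1.676]
ft_force: [0.8, 3.7, 4.7]
opening: 0.103
grip_force: 30.0
t: 31.82
eef_pos: [597.0, -23.4, 97.4]
tcp_rot: [-3.141, -0.002, 1.676]
ft_force: [-6.6, 1.8, 9.2]
opening: 0.108
grip_force: 30.0
```

The drawer has travelled 165 mm and met its stop. One last nudge, then release and lift.

```bash
python3 -m inch '[[0,0,0,0,0.15,0,1],[0,0,0,0,0,0,1]]'; python3 -m inch '[[0,0,0,0,-0.1,0,0.5],[0,0,0,0,-0.1,0,0.16],[0,0,0,0,0,0,0.16],[0,0,0,0,0,0,0.16],[0,0,0,0,0,-2,0.16],[0,0,0,0,0,-4,0.16],[0,0,0,0,0,-4,0.16],[0,0,0,0,0,-4,0.16],[0,0,0,0,-4,0,0.16],[0,0,0,0,-5,0,0.16],[0,0,0,0,-5,0,0.16],[0,0,0,0,0,0,0.16],[0,0,0,0,0,0,0.16]]'
python3 - <<'E'
from h import *
np.set_printoptions(precision=1,suppress=True)
a=np.deg2rad(6); M=np.array([[np.cos(a),-np.sin(a)],[np.sin(a),np.cos(a)]])
p=cam('scene','end.png');P=cloud(p).reshape(-1,3);C=(P[:,:2]-[592,-25])@M
b=(P[:,2]>106)&(P[:,2]<124)&(abs(C[:,1])<72)&(abs(C[:,0])<25)
print('bar',b.sum(),C[b].mean(0),C[b].min(0))
for t in ['clay_pot','planter','mister','tray_lid','scoop','seed_tin']:
    for d in env.find_in(p,t)[:1]: print(t,w(p,d['centre']))
s=P[(np.hypot(*(P[:,:2]-[531,-270]).T)<70)&(P[:,2]>115)&(P[:,2]<135)];print('jug',cv2.minEnclosingCircle(s[:,:2].astype(np.float32)),np.median(s[:,2]))
E
```

```text
t: 32.08
eef_pos: [597.0, -23.4, 97.3]
tcp_rot: [-3.137, -0.002, 1.676]
ft_force: [-14.9, 1.2, 14.9]
opening: 0.106
grip_force: 30.0
t: 33.7
eef_pos: [459.0, -38.8, 236.5]
tcp_rot: [3.14, -0.001, 1.676]
ft_force: [-1.0, -0.1, 0.3]
opening: 0.421
grip_force: 0.0
bar 154 [ 8.2 -0.9] [ -0.4 -63.5]
clay_pot [454.9 353.8  56.9]
planter [738.4 368.8 121.2]
mister [ 694.8 -404.4  106.6]
tray_lid [ 488.2 -603.    47.7]
scoop [577.7 561.3  19.8]
seed_tin [786.7  -4.9 154.5]
jug ((532.7147216796875, -271.1563720703125), 50.225406646728516) 122.90592151525493
```

View pics/end.png

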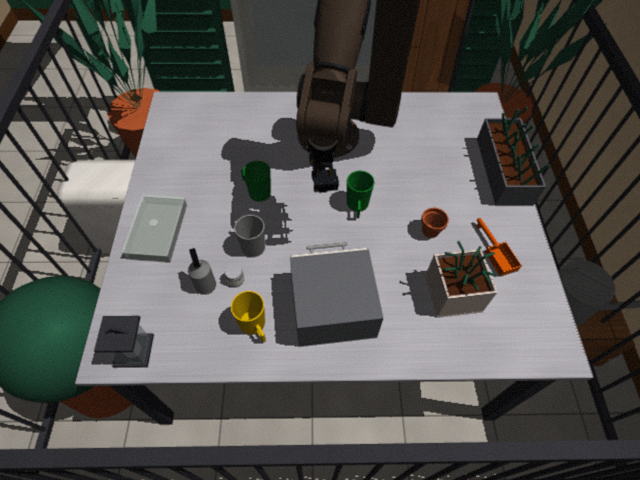

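The final view shows the drawer shut with its bar at (326,246), the jug upright at (250,236), and the other objects where they were. I'm handing in the job.

```bash
python3 -c "
from cell import env;print(env.job_done())"
```

```text
the job is handed in; nothing more can be done
None
```

I opened the drawer, emptied the jug into it, stood the jug upright at about (531, -270) and pushed the drawer shut, then handed the job in at about 34 s; I could see only five of the seven pebbles in the drawer and take the other two to be under the cabinet, since none showed in the jug or on the table.

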